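# Loosen the knurled locking wheel two turns and push the stop bar home

## Robot

A 6-joint arm with a two-finger parallel gripper is mounted at the origin on a cart in front of the work surface, level with it; the furniture and walls round the work are solid. World frame = base frame: x ahead of the robot, y to its left, z up, the work surface at z = 0. Lengths are in m, angles in rad, forces in N, time in s.
With the tool pointing down it reaches from about 0.375 to 0.9 m from the base axis. Payload 3.1 kg.
Tool frame: the origin (TCP) lies between the finger pads; the fingertips stand 25 mm ahead of it and the grasp point (between the pads) lies 6 mm ahead of it; x points along the fingers, y is the direction in which the jaws open and shut, and the axes are right-handed (so a half turn about x gives the same grasp; the last joint's range is limited). The gripper opens to 85 mm and grips with 20 to 120 N. Pads are 22 mm wide; open, the fingers measure 114 mm over their backs; the gripper's body (76 mm by 85 mm) begins 54 mm behind the grasp point. The pads swing forward as they close: fully open they stand 13 mm farther back than shut.
Start: joints at [-1.429, 0.527, 1.433, -0, 1.181, -0.178], TCP at [0.197, -0.593, 0.256] pointing down, gripper open.
Joint ranges: [-3.08, 3.08], [-0.75, 2.2], [0.22, 2.44], [-1.43, 4.57], [0, 2.65], [-2.85, 2.85]. Speed limits (rad/s): [2.79, 2.79, 3.14, 3.14, 3.14, 3.14].

## Interface

Orientations are given as a unit quaternion [x, y, z, w].
In Python, from station import manip, viewer, workorder gives the robot as it stands.
- The arm moves only by the shell command python3 -m crank 'ROWS' [FORCE]. ROWS is JSON, one flat list of numbers, 5 for each row, row after row: the opening, from 0 (shut) to 1 (fully open), then the shift along the world's x, y, z in mm, then the turn about the world's z in rad. A call has 1 to 10 rows; each row is the pose to reach, as a shift and turn from the pose commanded when the call began; what a row does not reach only later rows make up. A row lasts 1/8 s, in which the tool goes at most 62.5 mm and 10.7 degrees, less where a joint would pass 70% of its speed; a pose out of reach is approached as far as the arm can. A call with a gripper value outside its range is refused whole. The fingers move at their own pace and stop on an object; FORCE is the grip in N (left out, the last holds). Time passes only in rows, so rows that repeat a pose let the fingers close. It gives the time, the measured TCP pose, the force and the opening at its end, in the units of the state.
- manip.sense(): the state, without advancing time (a new reading comes with each control period).
- viewer.snapshot(name): name is "side" or "top" or "wrist"; returns a dict with "img" (480x640x3 uint8, red, green, blue), "range_z" (480x640 float32, m along the optical axis (not along the pixel's ray), 0 where there is no reading), "fx", "fy", "cx", "cy" (pixels), "k1" (the pictures are not rectified: a ray, as slopes to the right and down, at radius r is drawn at 1 + k1 r^2 times it, then the intrinsics apply), "origin" and "attitude" of the camera in the world. Camera axes: x right, y down, z forward; pixel columns grow to the right and rows downward; lengths in m; the calibration is good to about 2 mm. A picture is of the moment at which its call begins.
- workorder.sign_off(): hands the job in, once; it reports no verdict.
The state is a dict: "t": time; "q": joint angles; "qd": joint speeds; "tau": joint torques, N m; "tcp_pos": TCP position; "tool_rot": TCP orientation; "force": force on the tool from outside, world axes, zero at the start; "ft_torque": the same for the moment, N m; "finger_gap": opening from 0.0 (shut) to 1.0 (fully open).
Only numpy, scipy, OpenCV 4.12 (cv2) and the standard library are available. Lean on these libraries where they do the work, as an engineer would, in place of code of your own. Each camera call takes 0.05 s, during which the arm holds its last target.

## Task

On the length-stop jig, loosen the knurled locking wheel by two full turns (counter-clockwise seen from above, to within about a quarter turn) by rolling a fingertip along its rim, which raises the keeper pin out of the stop bar. Then push the stop bar along its channel with a fingertip, away from the open end, until it is fully home against the steel end plate. Pinch and lift nothing, leave the tools and jars around the jig where they are, and finish with the hand clear.

Things in the scene. Friction and masses are not known exactly. Their poses are not given: they have to be found in the camera images.
- jig: Length-stop jig, fixed; its place and yaw vary. Plywood base 203x142x10 mm with a straight channel on it. Origin on the bench (z 0) under the channel's middle; x along the channel toward the end plate, y left, z up. Base spans x -103..100, y -50..92 mm. Wooden rails: inner faces y +-36.5, 12 thick, x -70..88, tops at 30 mm. Channel floor at 10 mm; near end (-x) open.
- end_plate (a point): Middle of the near face of the fixed steel end plate that closes the far end of the channel; at x 88 mm, y 0, z 21 mm in the jig's frame. Plate 12 mm thick, 97 mm wide, top 32 mm above the bench.
- lock_wheel (a joint): Turn of the locking wheel, rad: 0 = tight, as at the start, growing as it is loosened (counter-clockwise from above); two turns = 12.57; stops at 0 and at four turns. Stays where left; friction 0.05 N m, so 1 to 2 N along the rim turns it. Each turn raises wheel and keeper strap by 4 mm.
- wheel_center (a point): Point on the vertical axis of the knurled wheel, halfway up its rim: jig x 20, y 62, z 62 mm when tight. Aluminium disc 91 mm across over 48 upright rounded ridges (2 mm proud); rim 18 mm tall (9 below to 9 above this point). Below the rim a boss 28 mm across, 12 tall, stands on the keeper strap. A fixed stud, 12 mm dia, comes up through it to z 82 mm.
- wheel_mark (a point): Outer end of the single dark radial line on the wheel's top face, 40 mm from the axis, 9 mm above wheel_center; goes round with the wheel and points to jig -x (the near end) when tight.
- keeper_pin (a point): Lower end of the keeper pin, 10 mm dia, under the strap. Strap: steel, 26 mm wide, 8 thick, from the wheel's axis out over the channel (75 mm to jig -y, 13 mm to +y); does not turn, rises with the wheel; underside 1 mm above the bar when tight. The pin then reaches 6 mm into a hole in the bar, so the bar is locked until about 1.5 turns.
- stop_bar: Loose steel bar in the channel, 120 mm long (x, as the jig's x), 70 wide, 22 tall, about 0.35 kg, two 13 mm square pin holes in its top. Origin at the centre of its underside, 10 mm above the bench; top 2 mm above the rails. Starts near jig x -5 mm; home against the end plate it is at x +28 mm. 1.5 mm of play each side.
- bar_near_end (a point): Centre of the stop bar's near end face (70 mm wide, 22 mm tall), the face to push; 21 mm above the bench.
- wood_offcut_1: Bystander: wooden offcut lying right of the jig, 42x130x38 mm; to be left alone.
- carpenter_pencil_1: Bystander: flat carpenter's pencil, 15x166x7 mm, lying left of the jig; to be left alone.
- screw_jar: Bystander: jar of screws with a lid, 61 mm across, 85 mm high, standing left of the jig beyond the pencil; to be left alone.
- sanding_block_1: Bystander: dark sanding block, 63x106x27 mm, well left of the jig; to be left alone.
- tape_measure_1: Bystander: tape measure, 41x89x65 mm, well right of the jig; to be left alone.
Mind the look-alikes: they are no part of the job. There is more than one size of the stop_bar; the job needs the larger.

How it is judged:
On the way, in this order (a step that is already met when the one before it is completed fails the run):
1. the wheel has been loosened two turns (within about a quarter) with the bar still at its first setting (value of joint lock_wheel between 10.9 and 14.25 rad and x of stop_bar in the frame of jig below 0.008 m), for 0.2 s.
2. the bar is home against the end plate (x of stop_bar in the frame of jig above 0.0245 m), for 0.2 s.
At the end, for the whole second after the job is handed in: The wheel stands two turns loose, 10.9 to 14.25 rad; the stop bar lies flat in the channel, at rest, within 3.5 mm of the end plate (value of joint lock_wheel between 10.9 and 14.25 rad and x of stop_bar in the frame of jig above 0.0245 m and z of stop_bar in the frame of jig below 0.0125 m and angle between stop_bar's own z axis and vertical below 0.05 rad and linear speed of stop_bar below 0.01 m/s and velocity of joint lock_wheel below 0.1 rad/s); the robot touches nothing.
It fails at once if the stop bar is lifted or tipped out of the channel (z of stop_bar in the frame of jig above 0.018 m or angle between stop_bar's own z axis and vertical above 0.15 rad).
It fails at once if a bystander is moved more than 3 cm (distance of any of wood_offcut_1, carpenter_pencil_1, screw_jar, sanding_block_1, tape_measure_1 from where it was at the start of the episode above 0.03 m).
It also fails if it takes over 67 s, if anything falls off the work surface, if the arm or the gripper's body presses on something with over 40 N, if the wrist force passes 120 N, or if a joint passes its speed limit or range.

## Working session

There is one attempt and no reset: what is moved stays moved. The work goes in short steps, Python scripts to look and compute and a shell command to move; the robot and the scene stay as the last step left them, time stands still between calls to the robot, and variables do not carry over. Pictures are saved under pics/ and viewed, and the job is handed in when it is done.

```bash
ls -la; mkdir -p pics
python3 - <<'E'
from station import manip, viewer, workorder
import cv2
print(manip.sense())
for n in ["top","side","wrist"]:
    s=viewer.snapshot(n); cv2.imwrite(f"pics/{n}0.png",s["img"][:,:,::-1])
    print(n,{k:s[k] for k in s if k not in("img","range_z")})
E
```

```text
total 12
drwxr-xr-x  3 agent agent 4096 Dec  7 13:22 .
drwxr-xr-x 23 root  root  4096 Dec  7 13:22 ..
drwxr-xr-x  2 agent agent 4096 Dec  7 13:22 pics
{'t': 0.0, 'q': array([-1.42848702e+00,  5.28497359e-01,  1.43387855e+00, -1.90346312e-05,
        1.18141279e+00, -1.78517375e-01]), 'qd': array([ 1.36489684e-03, -9.27536343e-04,  5.27793632e-05, -4.60073426e-04,
       -1.05110182e-03, -6.49470924e-04]), 'tau': array([ 1.48700397e-03, -4.42346585e+01, -1.78023291e+01, -1.68316938e-04,
        8.43710499e-03, -5.18846278e-06]), 'tcp_pos': array([ 0.1970131 , -0.59244603,  0.25532196]), 'tool_rot': array([ 0.69803549,  0.11372239, -0.69801982,  0.11216957]), 'force': array([ 1.19285157, -0.6688358 , -0.38252716]), 'ft_torque': array([-0.0230617 ,  0.02071678,  0.04298986]), 'finger_gap': 1.0017446596141275}
top {'fx': 586.7921895772373, 'fy': 586.7921895772373, 'cx': 315.69580210403643, 'cy': 239.18409505992653, 'k1': 0.06479361058924683, 'origin': array([0.12264653, 0.07564672, 1.72994304]), 'attitude': array([-0.64167114,  0.75728853, -0.09394126,  0.07711851])}
side {'fx': 473.83932014338933, 'fy': 473.83932014338933, 'cx': 319.141954657818, 'cy': 238.5506364965372, 'k1': -0.020436246587424333, 'origin': array([0.47000638, 0.90066325, 0.61367729]), 'attitude': array([-0.01913627,  0.86760009, -0.49681182,  0.00904972])}
wrist {'fx': 381.04258056442484, 'fy': 381.04258056442484, 'cx': 321.2750986750477, 'cy': 242.30303727484792, 'k1': -0.07269287865859043, 'origin': array([ 0.26931721, -0.56858717,  0.37303711]), 'attitude': array([ 0.8015878 , -0.578707  , -0.08875287,  0.12115334])}
```

View pics/top0.png

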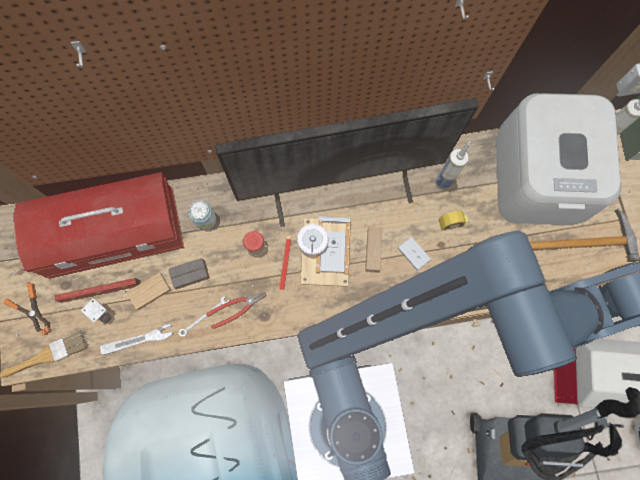

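View pics/side0.png

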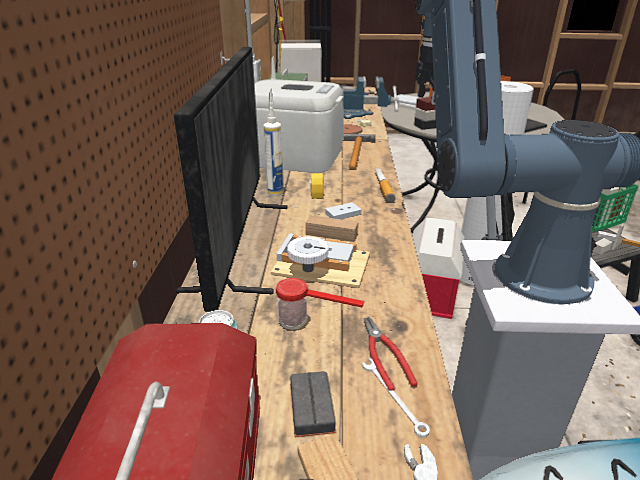

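View pics/wrist0.png

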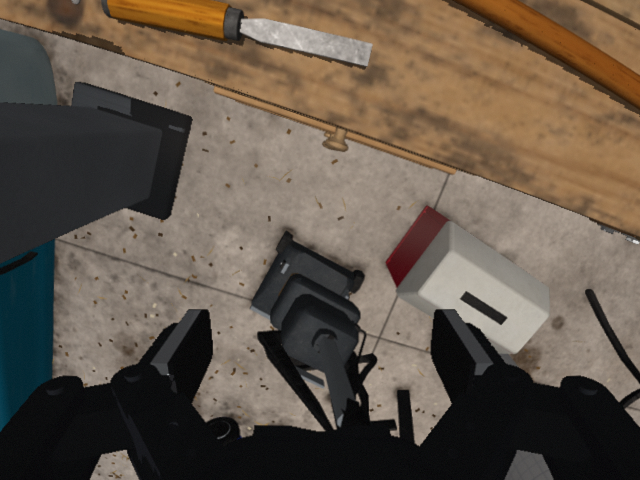

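```bash
cat > h.py <<'E'
import numpy as np, cv2
from scipy.spatial.transform import Rotation as R
def ray(s,uv):
    K=np.array([[s["fx"],0,s["cx"]],[0,s["fy"],s["cy"]],[0,0,1]])
    p=cv2.undistortPoints(np.array(uv,float).reshape(-1,1,2),K,np.array([s["k1"],0,0,0.])).reshape(-1,2)
    d=np.c_[p,np.ones(len(p))]
    return R.from_quat(s["attitude"]).apply(d)
def plane(s,uv,z):
    d=ray(s,uv); o=s["origin"]
    return o+d*((z-o[2])/d[:,2])[:,None]
def proj(s,P):
    P=np.atleast_2d(P); c=R.from_quat(s["attitude"]).inv().apply(P-s["origin"])
    x=c[:,:2]/c[:,2:]; r=(x**2).sum(1,keepdims=True); x=x*(1+s["k1"]*r)
    return x*s["fx"]+[s["cx"],s["cy"]]
def crop(s,x0,y0,x1,y1,k,fn):
    cv2.imwrite(fn,cv2.resize(s["img"][y0:y1,x0:x1,::-1],None,fx=k,fy=k,interpolation=cv2.INTER_CUBIC))
E
python3 - <<'E'
from station import viewer; from h import *
s=viewer.snapshot("top"); crop(s,270,205,440,300,4.7,"pics/tc.png")
s2=viewer.snapshot("side"); crop(s2,260,190,380,290,6,"pics/sc.png")
E
```

```text
(no output)
```

View pics/tc.png

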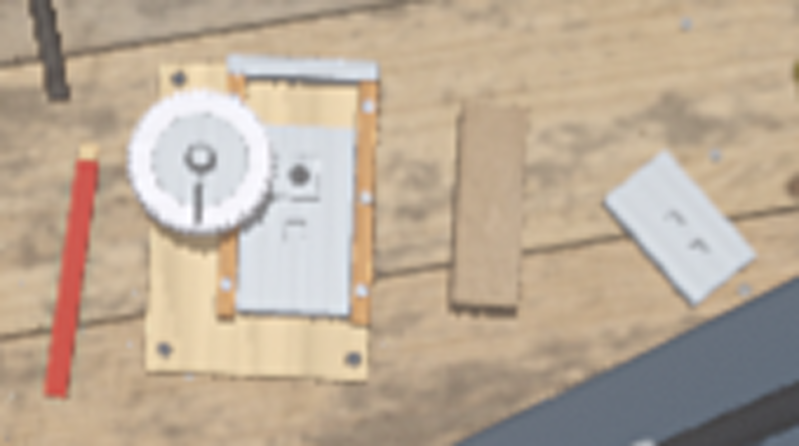

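View pics/sc.png

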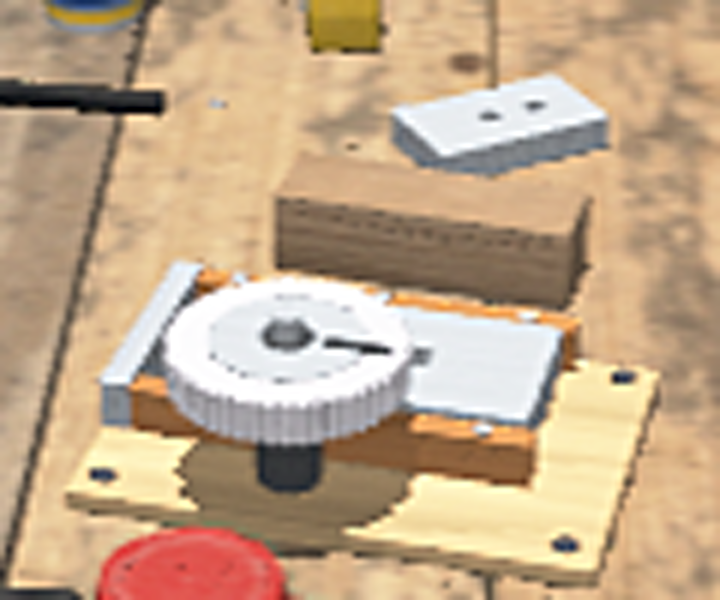

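```bash
cat > fit.py <<'E'
from station import viewer; from h import *
from scipy.optimize import least_squares
s=viewer.snapshot("top"); s2=viewer.snapshot("side")
T=lambda u,v:(270+(u+.5)/4.7-.5,205+(v+.5)/4.7-.5)
S=lambda u,v:(260+(u+.5)/6-.5,190+(v+.5)/6-.5)
obs=[(s,T(147,372),(-103,92,10)),(s,T(367,382),(-103,-50,10)),(s,T(160,66),(100,92,10)),(s,T(228,56),(100,48.5,32)),(s,T(378,64),(100,-48.5,32)),(s,T(200,156),(20,62,82)),
(s2,S(659,373),(-103,-50,10)),(s2,S(600,574),(-103,92,10)),(s2,S(67,495),(100,92,10)),(s2,S(290,326),(20,62,82)),(s2,S(103,385),(100,48.5,32)),(s2,S(185,262),(100,-48.5,32))]
def w(p,P):
    P=np.atleast_2d(P)/1000.; c,t=np.cos(p[2]),np.sin(p[2])
    return np.c_[p[0]+c*P[:,0]-t*P[:,1],p[1]+t*P[:,0]+c*P[:,1],P[:,2]]
f=lambda p,o=obs:np.concatenate([proj(c,w(p,P))[0]-uv for c,uv,P in o])
for nm,o in(("both",obs),("top",obs[:6]),("side",obs[6:])):
    r=least_squares(f,[.5,0,0],args=(o,)); print(nm,r.x.round(4)); print(np.round(r.fun,1).reshape(-1,2).tolist())
    for n,P in dict(wheel=(20,62,62),mark=(-20,62,71),barnear=(-65,0,21),endpl=(88,0,21)).items(): print(n,w(r.x,P).round(4))
for c,uv,z,n in((s,(253,240),.085,"jartop"),(s2,(292,288),.085,"jartop"),(s,T(87,160),.007,"pen"),(s,T(57,395),.007,"pen"),(s,T(455,310),.038,"offcut"),(s,T(460,100),.038,"off"),(s,T(660,150),.02,'small')): print(n,plane(c,[uv],z).round(3))
E
python3 fit.py
```

```text
both [ 0.4973 -0.0441 -0.211 ]
[[-0.9, 0.3], [0.2, 0.4], [-0.2, -0.4], [-0.4, 0.3], [-0.1, 0.1], [-0.2, 0.6], [0.8, -0.3], [0.0, -0.0], [-0.2, -0.5], [0.2, -1.7], [-0.3, -0.4], [-1.2, -0.1]]
wheel [[0.5298 0.0124 0.062 ]]
mark [[0.4907 0.0207 0.071 ]]
barnear [[ 0.4337 -0.0305  0.021 ]]
endpl [[ 0.5834 -0.0625  0.021 ]]
top [ 0.4979 -0.045  -0.2088]
[[-0.6, 0.1], [0.5, 0.1], [-0.0, -0.6], [-0.2, 0.1], [0.1, -0.2], [0.1, 0.4]]
wheel [[0.5303 0.0115 0.062 ]]
mark [[0.4912 0.0198 0.071 ]]
barnear [[ 0.4343 -0.0316  0.021 ]]
endpl [[ 0.584  -0.0633  0.021 ]]
side [ 0.4969 -0.0422 -0.2134]
[[1.0, 0.2], [0.1, 0.5], [-0.2, -0.1], [0.3, -1.3], [-0.2, -0.0], [-1.0, 0.2]]
wheel [[0.5296 0.0142 0.062 ]]
mark [[0.4905 0.0227 0.071 ]]
barnear [[ 0.4334 -0.0284  0.021 ]]
endpl [[ 0.5829 -0.0608  0.021 ]]
jartop [[0.552 0.181 0.085]]
jartop [[0.549 0.186 0.085]]
pen [[0.559 0.081 0.007]]
pen [[0.412 0.123 0.007]]
offcut [[ 0.419 -0.131  0.038]]
off [[ 0.552 -0.159  0.038]]
small [[ 0.503 -0.281  0.02 ]]
```

Run:
```python
from station import viewer,manip; from h import *
for n in("top","side"):
    s=viewer.snapshot(n); v,u=np.mgrid[0:480:2,0:640:2]; u=u.ravel();v=v.ravel()
    z=s["range_z"][v,u]; d=ray(s,np.c_[u,v]); P=s["origin"]+d*z[:,None]; P=P[z>0]
    m=(abs(P[:,1])<.25)&(P[:,0]>.58)&(P[:,0]<.95)&(P[:,2]>.06); Q=P[m]
    for lo in np.arange(-.25,.25,.1):
        q=Q[(Q[:,1]>=lo)&(Q[:,1]<lo+.1)]
        if len(q): print(n,round(lo,2),q[:,0].min().round(3),q[:,2].max().round(3),np.percentile(q[:,0],[5,50]).round(3))
st=manip.sense(); print(R.from_quat(st["tool_rot"]).as_matrix().round(3))
```

```text
top -0.25 0.693 0.751 [0.696 0.803]
top -0.15 0.689 0.774 [0.693 0.803]
top -0.05 0.687 0.798 [0.69  0.804]
top 0.05 0.685 0.815 [0.688 0.804]
top 0.15 0.683 0.84 [0.686 0.804]
side -0.25 0.694 0.546 [0.695 0.803]
side -0.15 0.691 0.553 [0.693 0.803]
side -0.05 0.689 0.56 [0.69  0.803]
side 0.05 0.687 0.566 [0.688 0.803]
side 0.15 0.685 0.573 [0.687 0.803]
[[-0.     0.315 -0.949]
 [ 0.    -0.949 -0.315]
 [-1.    -0.    -0.   ]]
```

```bash
python3 -m crank '[0,22,55,0,0, 0,46,113,0,-0.1, 0,69,170,0,-0.25, 0,93,226,0,-0.4, 0,116,282,0,-0.53, 0,139,339,0,-0.53, 0,162,395,0,-0.53, 0,185,452,0,-0.53, 0,208,508,0,-0.53, 0,231,565,0,-0.53]' 40; python3 -m crank '[0,16,38,0,0, 0,23,57,0,0, 0,23,57,-50,0, 0,23,57,-100,0, 0,23,57,-125,0, 0,23,57,-125,0]'
python3 - <<'E'
from station import viewer,manip; from h import *
st=manip.sense(); print(st["tcp_pos"],st["force"],st["finger_gap"]); print(R.from_quat(st["tool_rot"]).as_matrix().round(3))
for n in("top","side","wrist"):
    s=viewer.snapshot(n); cv2.imwrite(f"pics/{n}1.png",s["img"][:,:,::-1])
crop(viewer.snapshot("side"),220,150,400,285,4.4,"pics/s1c.png")
E
```

```text
t: 1.7
tcp_pos: [0.429, -0.0264, 0.2568]
tool_rot: [0.704, -0.074, -0.703, -0.074]
force: [0.6, -1.0, -0.2]
finger_gap: 0.0
t: 2.45
tcp_pos: [0.4501, 0.0291, 0.13]
tool_rot: [-0.702, 0.074, 0.705, 0.074]
force: [0.1, -0.0, 0.2]
finger_gap: 0.001
[0.45011803 0.02908888 0.12995292] [ 0.10187149 -0.01185963  0.1727459 ] 0.0013314503992353484
[[-0.004 -0.208 -0.978]
 [ 0.001 -0.978  0.208]
 [-1.     0.     0.004]]
```

View pics/s1c.png

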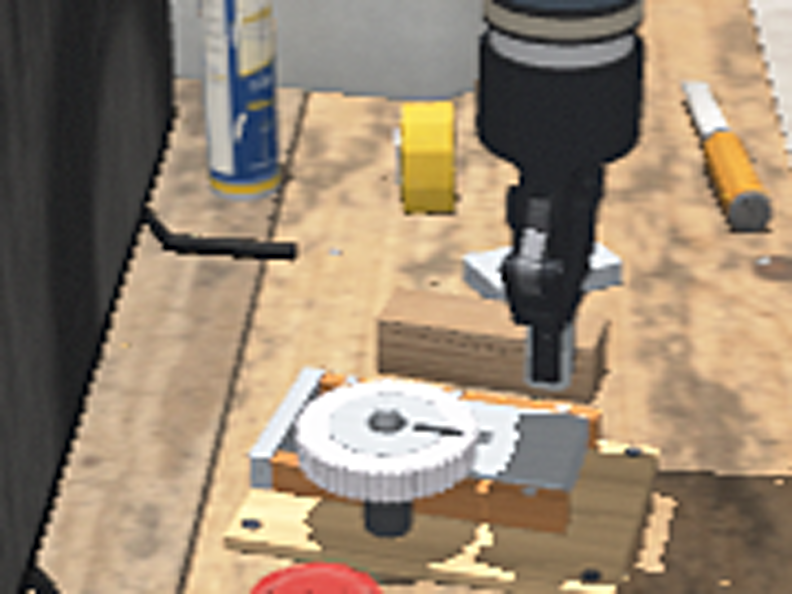

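View pics/wrist1.png

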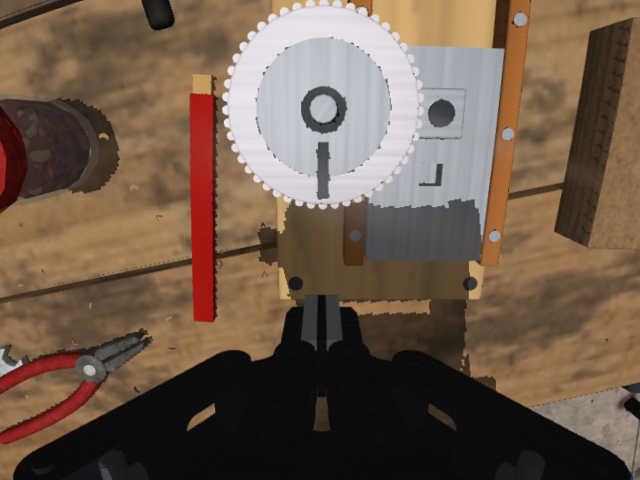

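View pics/top1.png

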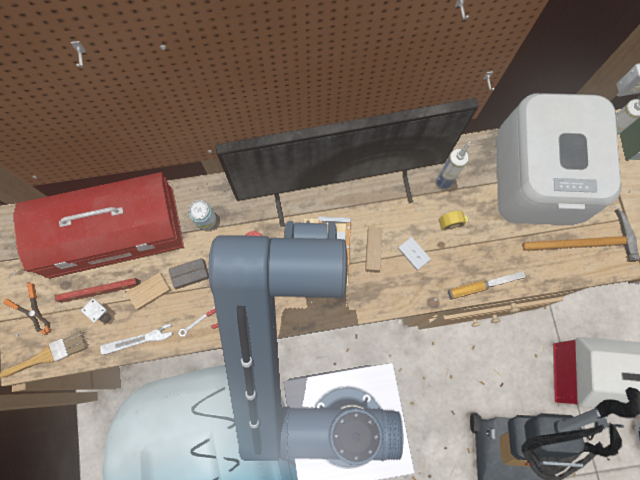

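Run:
```python
from station import viewer,manip; from h import *
s=viewer.snapshot("wrist"); print(plane(s,[(322,108)],.082), plane(s,[(323,105)],.071))
print(plane(s,[(322,195)],.071),plane(s,[(430,264),(367,264)],.032), plane(s,[(501,48)],.032))
crop(s,240,200,400,320,5,"pics/w1c.png")
```

```text
[[0.53329634 0.01146197 0.082     ]] [[0.53492249 0.0106372  0.071     ]]
[[0.495165  0.0195538 0.071    ]] [[ 0.43292737 -0.03510866  0.032     ]
 [ 0.44109908  0.00286144  0.032     ]] [[ 0.54694601 -0.08960337  0.032     ]]
```

View pics/w1c.png

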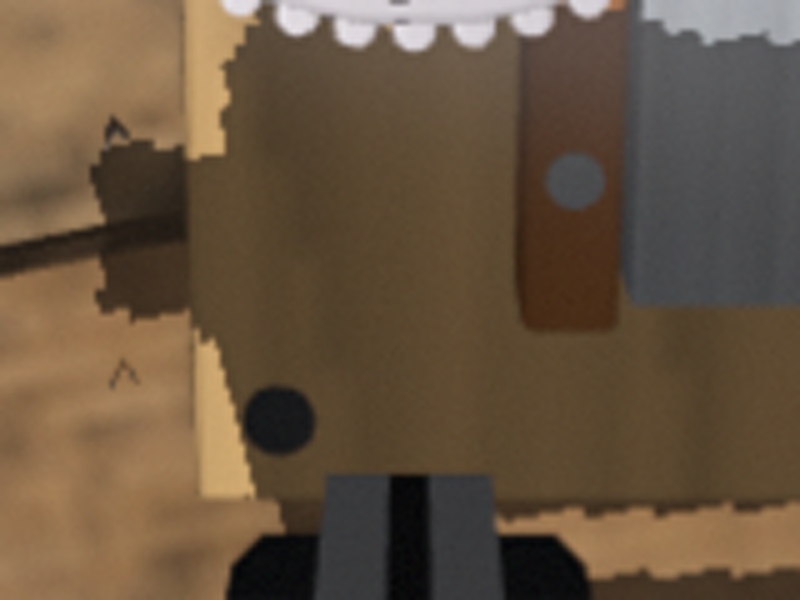

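```bash
python3 -m crank '[0,0,0,-53,0, 0,0,0,-53,0, 0,20,-4,-53,0, 0,20,-4,-53,0]'; for i in 1 2 3 4; do :; done; python3 -m crank '[0,1,0,0,0, 0,1,0,0,0]';  python3 -m crank '[0,1,0,0,0, 0,1,0,0,0]'; python3 -m crank '[0,1,0,0,0, 0,1,0,0,0]'; python3 -m crank '[0,1,0,0,0, 0,1,0,0,0]'
```

```text
t: 3.2
tcp_pos: [0.4739, 0.0243, 0.0806]
tool_rot: [0.705, -0.074, -0.701, -0.074]
force: [-0.1, 0.3, -0.8]
finger_gap: 0.004
t: 3.45
tcp_pos: [0.4716, 0.0251, 0.0793]
tool_rot: [0.703, -0.074, -0.703, -0.074]
force: [0.4, -0.2, -0.3]
finger_gap: -0.004
t: 3.7
tcp_pos: [0.473, 0.025, 0.0784]
tool_rot: [-0.703, 0.074, 0.703, 0.074]
force: [0.2, -0.1, -0.7]
finger_gap: 0.003
t: 3.95
tcp_pos: [0.4742, 0.0249, 0.0782]
tool_rot: [-0.703, 0.074, 0.703, 0.074]
force: [0.1, -0.3, -0.2]
finger_gap: -0.004
t: 4.2
tcp_pos: [0.4752, 0.0249, 0.0783]
tool_rot: [0.703, -0.074, -0.703, -0.074]
force: [-0.1, -1.1, 0.5]
finger_gap: -0.003
```

```bash
for i in 1; do :; done; python3 -m crank '[0,1,0,0,0, 0,1,0,0,0]';  python3 -m crank '[0,1,0,0,0, 0,1,0,0,0]'; python3 -m crank '[0,1,0,0,0, 0,1,0,0,0]'; python3 -m crank '[0,1,0,0,0, 0,1,0,0,0]' | cat
python3 - <<'E'
from station import viewer,manip; from h import *
s=viewer.snapshot("wrist"); cv2.imwrite("pics/w2.png",s["img"][:,:,::-1])
E
```

```text
t: 4.45
tcp_pos: [0.4763, 0.0249, 0.0783]
tool_rot: [0.703, -0.074, -0.703, -0.074]
force: [-0.2, 0.4, 0.0]
finger_gap: -0.003
t: 4.7
tcp_pos: [0.4772, 0.0249, 0.0783]
tool_rot: [0.703, -0.074, -0.703, -0.074]
force: [-0.8, 0.6, -0.8]
finger_gap: 0.0
t: 4.95
tcp_pos: [0.4776, 0.025, 0.0783]
tool_rot: [-0.703, 0.074, 0.704, 0.074]
force: [-2.1, -0.8, 1.2]
finger_gap: -0.004
t: 5.2
tcp_pos: [0.4778, 0.0251, 0.0782]
tool_rot: [-0.702, 0.074, 0.704, 0.074]
force: [-3.7, -0.8, 2.2]
finger_gap: -0.003
```

View pics/w2.png

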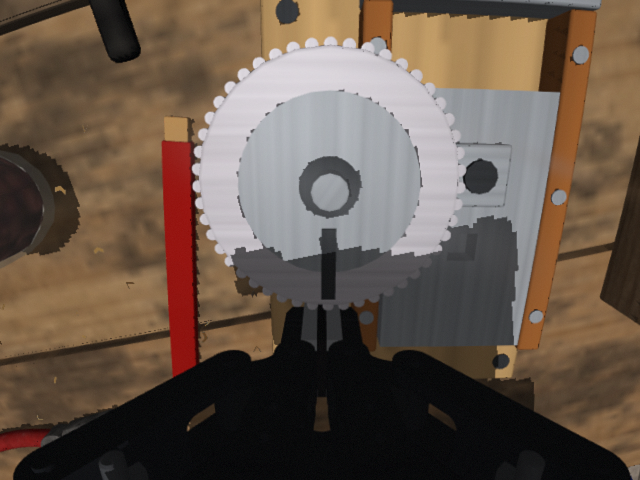

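```bash
cat > path.py <<'E'
import numpy as np,sys
C=np.array([532.8,12.0]); a=-.211; Rm=np.array([[np.cos(a),-np.sin(a)],[np.sin(a),np.cos(a)]])
def pt(kind,ph,inset=4,hx=11,hy=6.5):
    ph=np.radians(ph); R=45.5-inset; s=np.array([-hx if np.cos(ph)<=1e-6 else hx, hy if np.sin(ph)>=-1e-6 else -hy])
    if kind: s=s*np.array(kind)
    return s+R*np.array([np.cos(ph),np.sin(ph)])
def show(start,pts):
    for p in pts:
        w=C+Rm@p; print(np.round(w-start,0).astype(int), end=' ')
    print()
E
python3 - <<'E'
from path import *
st=np.array([479,25.])
P=[pt((1,-1),180)]+[pt((1,1),p) for p in (195,215,235,255)]+[pt((1,1),270),pt((-1,1),270),pt((-1,1),270,-15)]
show(st,P)
E
```

```text
[ 1 -8] [  0 -19] [  3 -33] [ 11 -45] [ 23 -54] [ 33 -58] [ 55 -62] [ 51 -81]
```

```bash
python3 -m crank '[0,1,-8,0,0, 0,0,-19,0,0, 0,3,-33,0,0, 0,11,-45,1,0]'
python3 - <<'E'
from station import viewer,manip; from h import *
s=viewer.snapshot("wrist"); cv2.imwrite("pics/w3.png",s["img"][:,:,::-1])
E
```

```text
t: 5.75
tcp_pos: [0.4843, -0.0195, 0.0785]
tool_rot: [-0.699, 0.073, 0.708, 0.073]
force: [-11.0, -4.2, -0.2]
finger_gap: -0.001
```

View pics/w3.png

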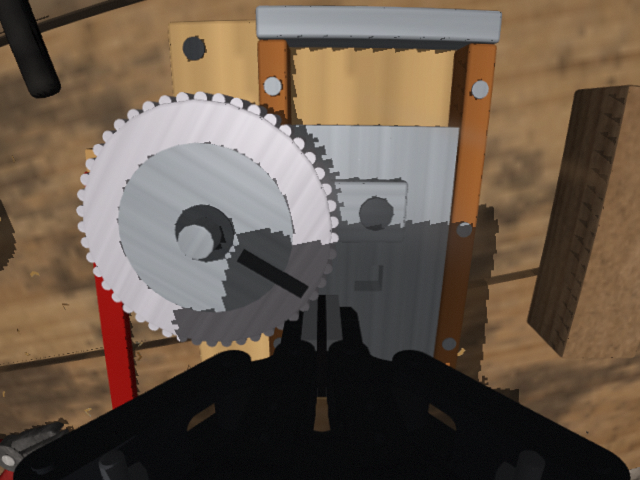

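```bash
python3 -m crank '[0,6,-5,0,0, 0,12,-9,0,0, 0,22,-13,1,0, 0,33,-15,1,0, 0,44,-17,1,0]'
python3 - <<'E'
from station import viewer,manip; from h import *
s=viewer.snapshot("wrist"); cv2.imwrite("pics/w4.png",s["img"][:,:,::-1])
E
```

```text
t: 6.42
tcp_pos: [0.5351, -0.0462, 0.08]
tool_rot: [0.705, -0.076, -0.702, -0.067]
force: [-0.4, -24.8, -10.0]
finger_gap: 0.002
```

View pics/w4.png

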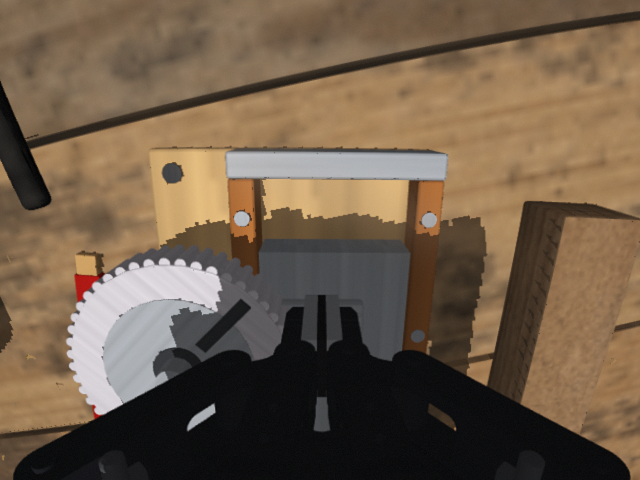

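```bash
cat > st.py <<'E'
from path import *
import path
def ret(start,**k):
    H=dict(hx=11,hy=11)
    print("return");show(start,[pt((-1,1),270,-12,**H)]+[85*np.array([np.cos(t),np.sin(t)]) for t in np.radians([235,200,165,130,100])]+[pt((-1,1),90,-8,**H),pt((-1,1),90,3,**H)])
def stroke(start,i=3):
    H=dict(hx=11,hy=11,inset=i)
    print("stroke");show(start,[pt((1,1),90,**H)]+[pt((1,1),p,**H) for p in (110,130,150,170,180)]+[pt((1,-1),180,**H)]+[pt((1,1),p,**H) for p in (200,220,240,260,270)]+[pt((-1,1),270,**H),pt((-1,1),270,hx=11,hy=11,inset=-12)])
    print("end",C+Rm@pt((-1,1),90,**H))
E
python3 - <<'E'
from st import *
ret(np.array([534,-37.])); stroke(C+Rm@pt((-1,1),90,3,11,11))
E
```

```text
return
[ -5 -20] [-63  -9] [-85  37] [-77  88] [-41 124] [  2 134] [ 23 110] [21 99] 
stroke
[-22   5] [-36   5] [-50   1] [-62  -8] [-70 -21] [-72 -28] [-77 -50] [-77 -64] [-73 -78] [-64 -90] [-51 -98] [ -44 -100] [ -22 -105] [ -26 -119] 
end [554.76096533  62.00965908]
```

```bash
python3 -m crank '[0,-5,-20,0,0, 0,-60,-9,1,0, 0,-85,35,1,0, 0,-77,88,1,0, 0,-41,124,1,0, 0,2,134,1,0, 0,22,120,1,0, 0,22,120,1,0]'
python3 - <<'E'
from station import viewer,manip; from h import *
s=viewer.snapshot("wrist"); cv2.imwrite("pics/w5.png",s["img"][:,:,::-1])
s=viewer.snapshot("side"); crop(s,220,150,400,285,4.4,"pics/s5.png")
E
```

```text
t: 7.48
tcp_pos: [0.5595, 0.0824, 0.0816]
tool_rot: [0.705, -0.074, -0.701, -0.074]
force: [-0.5, -0.2, -0.1]
finger_gap: -0.002
```

View pics/w5.png

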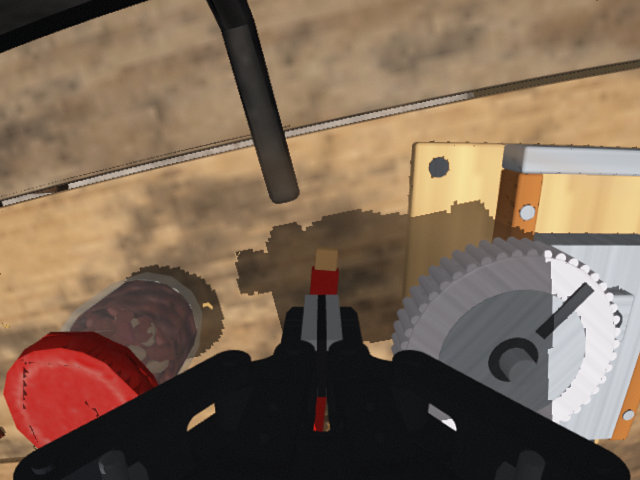

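View pics/s5.png

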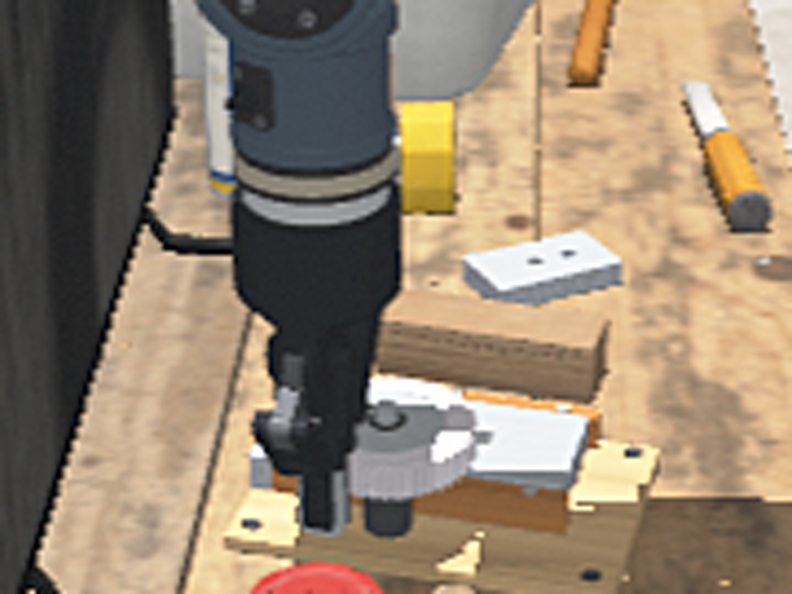

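```bash
python3 -m crank '[0,-1,-12,0,0, 0,-1,-21,0,0, 0,-12,-18,0,0, 0,-23,-16,0,0, 0,-37,-16,1,0, 0,-51,-20,1,0, 0,-63,-29,1,0, 0,-71,-42,1,0, 0,-73,-49,1,0, 0,-76,-60,1,0]'
python3 - <<'E'
from station import viewer,manip; from h import *
s=viewer.snapshot("wrist"); cv2.imwrite("pics/w6.png",s["img"][:,:,::-1])
E
```

```text
t: 8.82
tcp_pos: [0.4774, 0.0227, 0.0821]
tool_rot: [-0.701, 0.074, 0.705, 0.074]
force: [-4.4, 2.1, 3.0]
finger_gap: 0.001
```

View pics/w6.png

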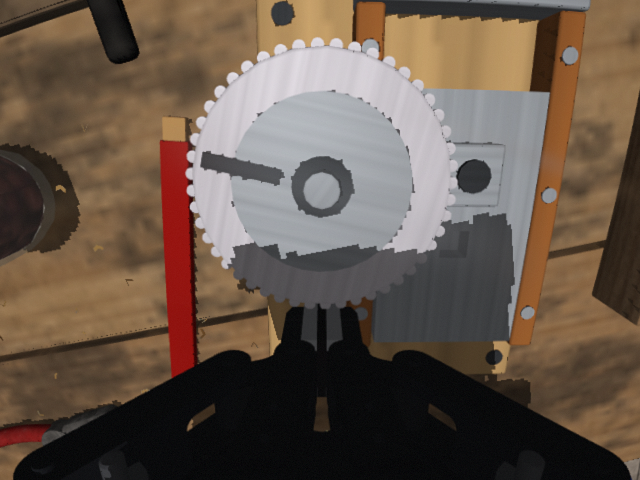

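```bash
python3 -m crank '[0,-2,-11,0,0, 0,-2,-25,0,0, 0,2,-39,1,0, 0,11,-51,1,0, 0,24,-59,1,0, 0,31,-61,2,0, 0,42,-63,2,0, 0,53,-66,2,0, 0,49,-80,2,0]'
python3 - <<'E'
from station import viewer,manip; from h import *
s=viewer.snapshot("wrist"); cv2.imwrite("pics/w7.png",s["img"][:,:,::-1])
from st import *
ret(np.array([529,-57.]))
E
```

```text
t: 10.0
tcp_pos: [0.5324, -0.0591, 0.0847]
tool_rot: [0.705, -0.074, -0.701, -0.073]
force: [-0.1, 0.1, -0.7]
finger_gap: -0.001
return
[0 0] [-58  11] [-80  57] [-72 108] [-36 144] [  7 154] [ 28 130] [ 26 119]
```

View pics/w7.png

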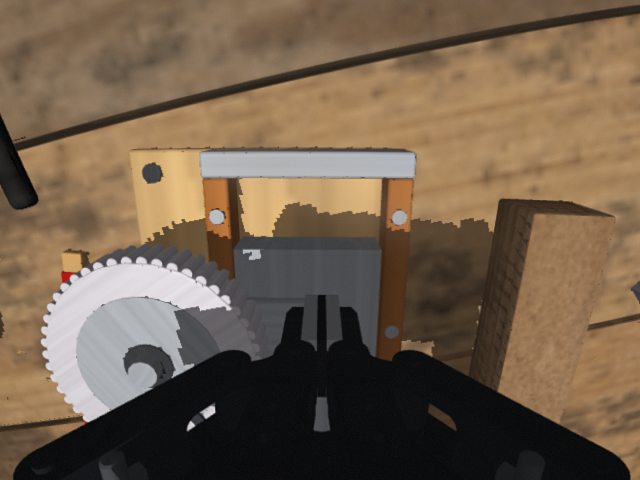

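```bash
python3 -m crank '[0,-56,8,0,0, 0,-80,57,0,0, 0,-72,108,0,0, 0,-36,144,0,0, 0,7,154,1,0, 0,28,140,1,0, 0,26,119,1,0, 0,15,122,1,0, 0,4,124,1,0]'
python3 - <<'E'
from station import viewer,manip; from h import *
s=viewer.snapshot("wrist"); cv2.imwrite("pics/w8.png",s["img"][:,:,::-1])
E
```

```text
t: 11.18
tcp_pos: [0.536, 0.069, 0.0862]
tool_rot: [0.706, -0.073, -0.701, -0.077]
force: [3.0, 10.7, 2.2]
finger_gap: -0.006
```

View pics/w8.png

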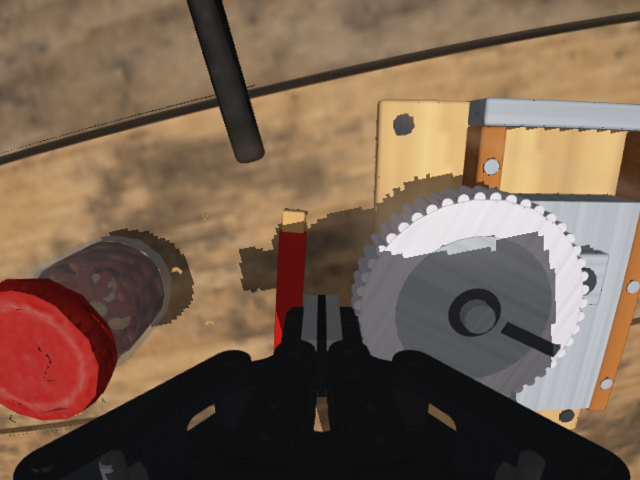

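```bash
python3 -m crank '[0,-14,0,0,0, 0,-28,-4,0,0, 0,-40,-13,1,0, 0,-48,-26,1,0, 0,-50,-33,1,0, 0,-53,-44,1,0, 0,-55,-55,2,0, 0,-55,-55,2,0]'
python3 - <<'E'
from station import viewer,manip; from h import *
s=viewer.snapshot("wrist"); cv2.imwrite("pics/w9.png",s["img"][:,:,::-1])
E
```

```text
t: 12.22
tcp_pos: [0.4755, 0.0108, 0.0866]
tool_rot: [-0.701, 0.074, 0.705, 0.074]
force: [-5.0, -1.7, -0.7]
finger_gap: -0.002
```

View pics/w9.png

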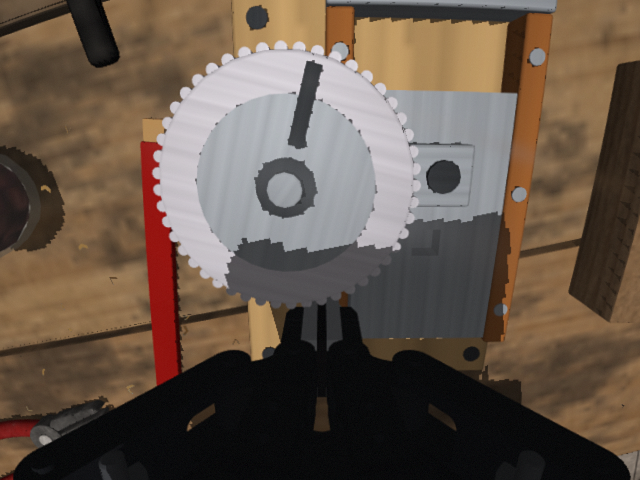

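```bash
python3 -m crank '[0,0,-14,0,0, 0,4,-28,0,0, 0,13,-40,1,0, 0,26,-48,1,0, 0,33,-50,1,0, 0,44,-52,1,0, 0,55,-55,2,0, 0,65,-56,2,0, 0,76,-54,2,0, 0,76,-54,2,0]';python3 -m crank '[0,-6,-16,0,0, 0,-15,-28,0,0, 0,-76,-10,10,0, 0,-90,40,30,0, 0,-90,70,40,0, 0,-90,70,40,0]'
python3 - <<'E'
from station import viewer,manip; from h import *
s=viewer.snapshot("wrist"); cv2.imwrite("pics/w10.png",s["img"][:,:,::-1])
s=viewer.snapshot("side"); crop(s,220,150,400,285,4.4,"pics/s10.png")
E
```

```text
t: 13.52
tcp_pos: [0.5565, -0.0423, 0.0898]
tool_rot: [0.705, -0.074, -0.702, -0.073]
force: [0.5, -2.1, 0.8]
finger_gap: -0.001
t: 14.28
tcp_pos: [0.4631, 0.0288, 0.1301]
tool_rot: [0.704, -0.073, -0.703, -0.073]
force: [-0.2, -0.7, -1.2]
finger_gap: -0.002
```

View pics/w10.png

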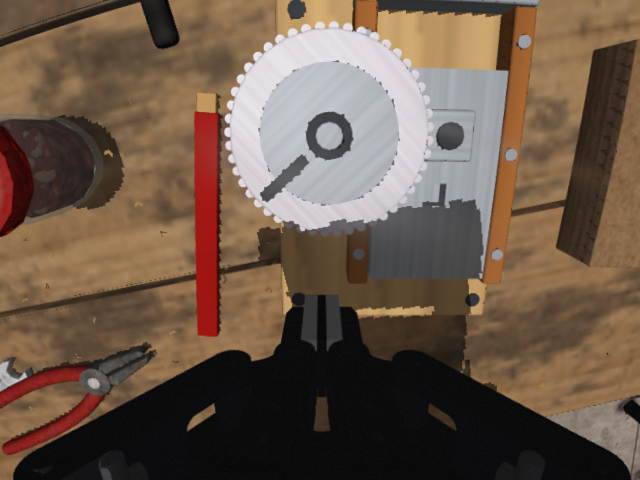

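View pics/s10.png

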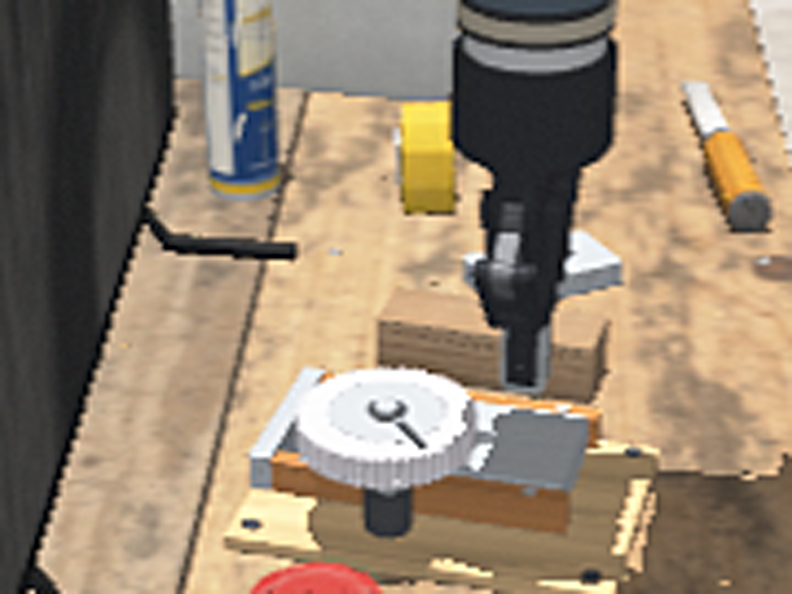

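```bash
python3 -m crank '[0,4,17,-20,0, 0,4,17,-40,0, 0,21,13,-40,0, 0,19,6,-40,0, 0,17,-5,-40,0, 0,14,-16,-40,0, 0,14,-23,-40,0, 0,0,-25,-40,0, 0,-16,-25,-40,0, 0,-16,-25,-40,0]'
python3 - <<'E'
from station import viewer,manip; from h import *
s=viewer.snapshot("wrist"); cv2.imwrite("pics/w11.png",s["img"][:,:,::-1])
E
```

```text
t: 15.62
tcp_pos: [0.4483, 0.0026, 0.0899]
tool_rot: [0.704, -0.074, -0.702, -0.074]
force: [-1.0, -0.2, 0.2]
finger_gap: -0.001
```

View pics/w11.png

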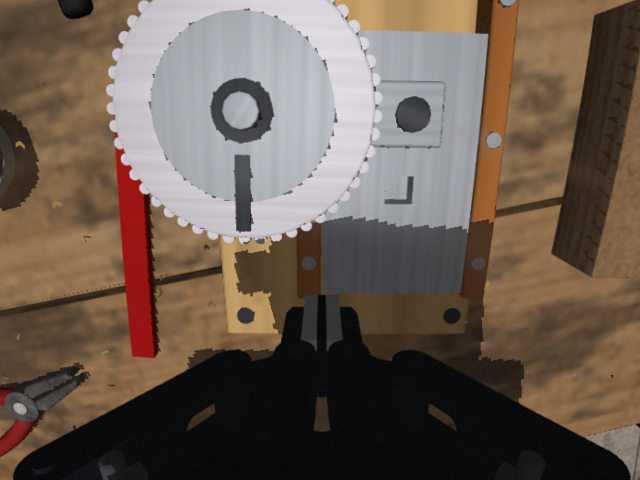

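```bash
python3 -m crank '[0,-37,-28,0,0, 0,-37,-28,-22,0, 0,-37,-28,-45,0, 0,-37,-28,-45,0]'
python3 - <<'E'
from station import viewer,manip; from h import *
s=viewer.snapshot("wrist"); cv2.imwrite("pics/w12.png",s["img"][:,:,::-1])
s=viewer.snapshot("side"); crop(s,220,150,400,285,4.4,"pics/s12.png")
E
```

```text
t: 16.18
tcp_pos: [0.4123, -0.0255, 0.0435]
tool_rot: [0.704, -0.074, -0.703, -0.074]
force: [1.0, -0.4, -0.4]
finger_gap: 0.0
```

View pics/w12.png

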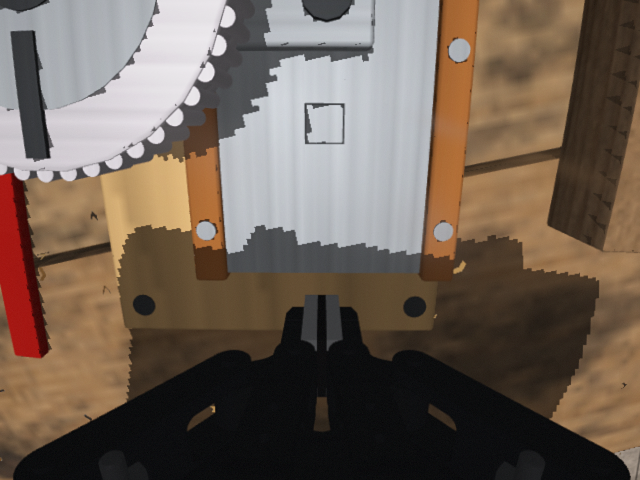

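View pics/s12.png

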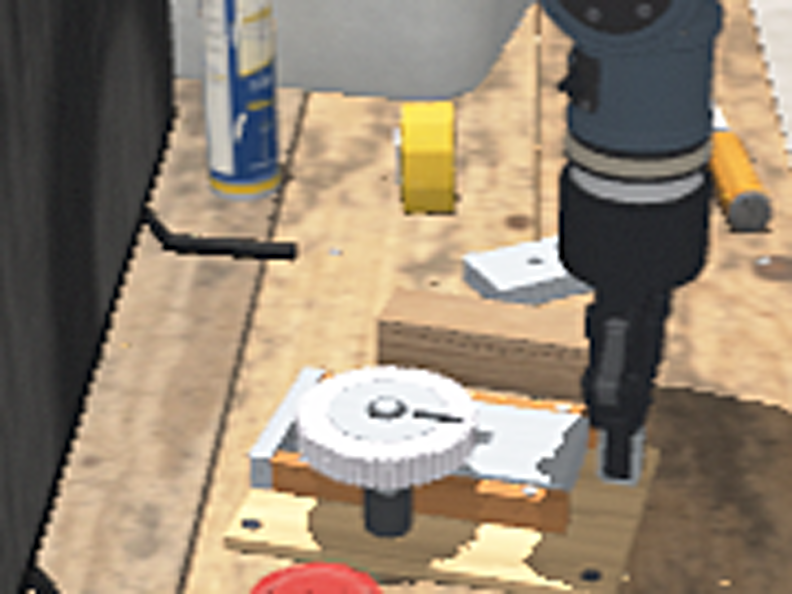

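```bash
python3 -m crank '[0,6,-1,2,0, 0,11,-2,2,0, 0,15,-3,2,0, 0,19,-4,2,0, 0,23,-5,2,0, 0,27,-6,2,0, 0,31,-7,2,0]'; python3 -m crank '[0,4,-1,0,0, 0,8,-2,0,0, 0,12,-3,0,0, 0,15,-3,0,0]'; python3 -m crank '[0,2,0,0,0, 0,2,0,0,0]';python3 - <<'E'
from station import viewer,manip; from h import *
s=viewer.snapshot("wrist"); cv2.imwrite("pics/w13.png",s["img"][:,:,::-1])
s=viewer.snapshot("side"); crop(s,220,150,400,285,4.4,"pics/s13.png")
E
```

```text
t: 17.15
tcp_pos: [0.442, -0.032, 0.0463]
tool_rot: [-0.703, 0.074, 0.703, 0.074]
force: [-2.4, 1.2, 1.4]
finger_gap: -0.002
t: 17.65
tcp_pos: [0.4579, -0.0354, 0.0463]
tool_rot: [0.704, -0.074, -0.703, -0.074]
force: [-6.0, -0.6, 1.0]
finger_gap: 0.001
t: 17.9
tcp_pos: [0.458, -0.035, 0.0462]
tool_rot: [-0.702, 0.074, 0.704, 0.074]
force: [-5.0, -2.1, 1.5]
finger_gap: 0.003
```

View pics/w13.png

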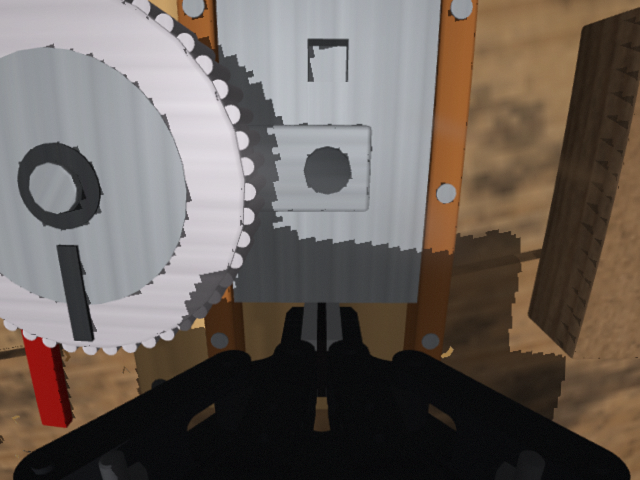

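View pics/s13.png

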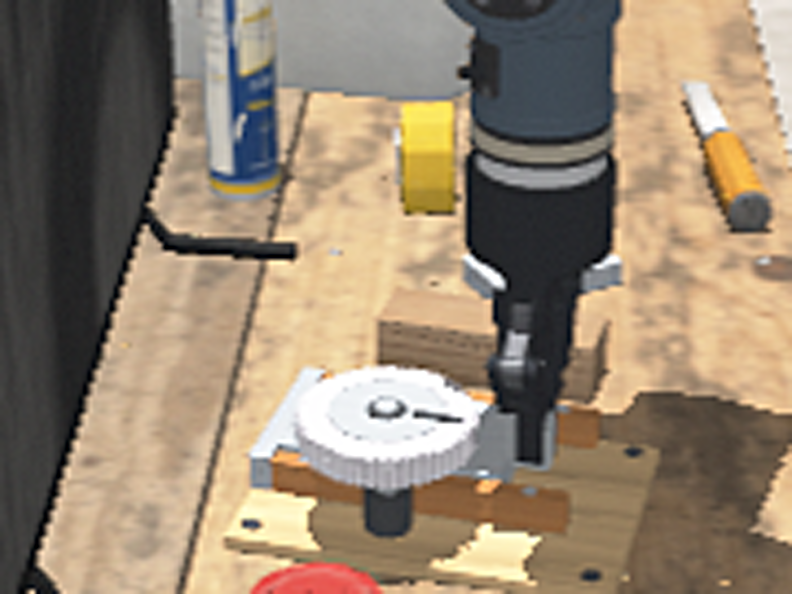

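```bash
python3 -m crank '[0,3,-1,0,0, 0,5,-1,0,0, 0,5,-1,0,0]'; python3 -m crank '[0,-10,2,0,0, 0,-35,7,0,0, 0,-45,9,50,0, 0,-45,9,110,0, 0,-45,9,160,0, 0,-45,9,160,0]';python3 - <<'E'
from station import viewer,manip; from h import *
s=viewer.snapshot("wrist"); cv2.imwrite("pics/w14.png",s["img"][:,:,::-1])
s=viewer.snapshot("side"); crop(s,220,150,400,285,4.4,"pics/s14.png")
E
```

```text
t: 18.38
tcp_pos: [0.4583, -0.0347, 0.046]
tool_rot: [-0.699, 0.073, 0.708, 0.074]
force: [-12.4, -2.1, 7.0]
finger_gap: -0.0
t: 19.12
tcp_pos: [0.4231, -0.0282, 0.2101]
tool_rot: [0.708, -0.075, -0.698, -0.073]
force: [0.4, -0.2, -0.1]
finger_gap: -0.002
```

View pics/w14.png

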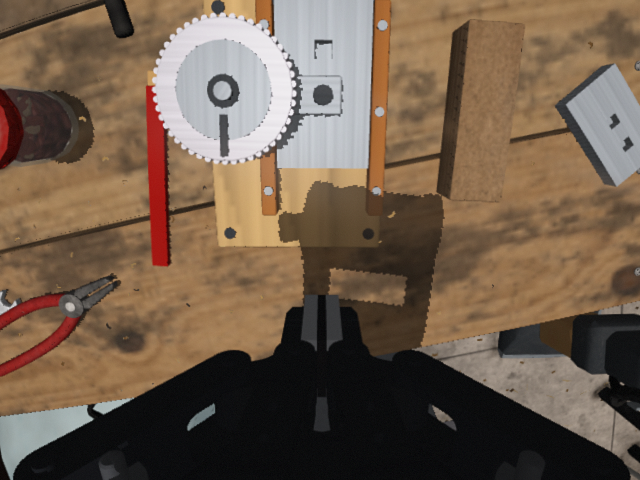

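View pics/s14.png

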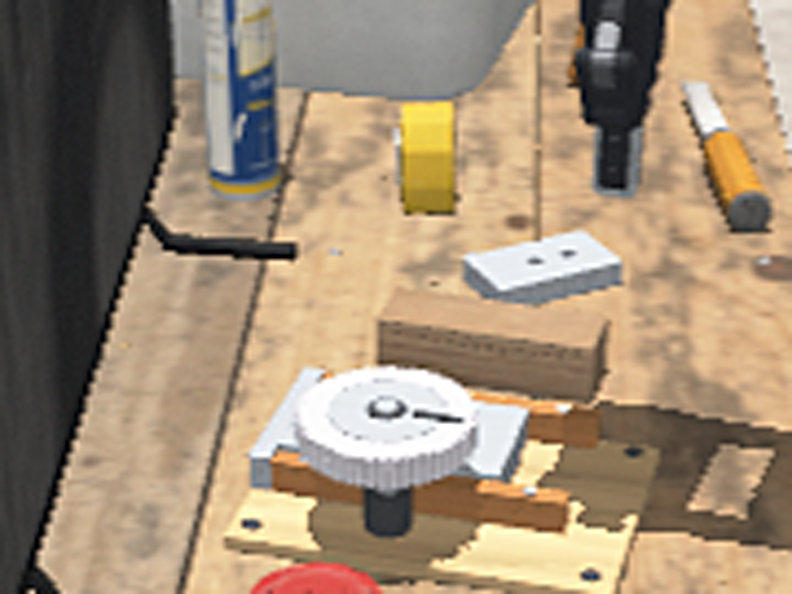

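Run:
```python
from station import viewer,manip,workorder; from h import *
s=viewer.snapshot("wrist")
b=plane(s,[(278,168),(366,168)],.032); r=plane(s,[(269,214),(376,214)],.030)
ax=np.array([.978,-.2095,0]); print((b.mean(0)-r.mean(0))@ax, b.round(4), r.round(4))
st=manip.sense(); print(st["t"],st["force"],abs(st["qd"]).max())
```

```text
0.03630002184778519 [[ 0.471  -0.0042  0.032 ]
 [ 0.457  -0.0697  0.032 ]] [[ 0.4373  0.0117  0.03  ]
 [ 0.4196 -0.0713  0.03  ]]
19.275 [-0.28389517 -0.16559929 -0.54518235] 0.02947002899399195
```

```bash
python3 -m crank '[0,30,-10,20,0, 0,70,-20,40,0, 0,70,-20,40,0, 0,70,-20,40,0]';python3 - <<'E'
from station import viewer,manip; from h import *
s=viewer.snapshot("wrist"); crop(s,180,0,460,230,2.8,"pics/w15.png")
E
```

```text
t: 19.77
tcp_pos: [0.4877, -0.0466, 0.2442]
tool_rot: [-0.702, 0.073, 0.705, 0.074]
force: [-0.5, 1.0, -0.2]
finger_gap: 0.001
```

View pics/w15.png

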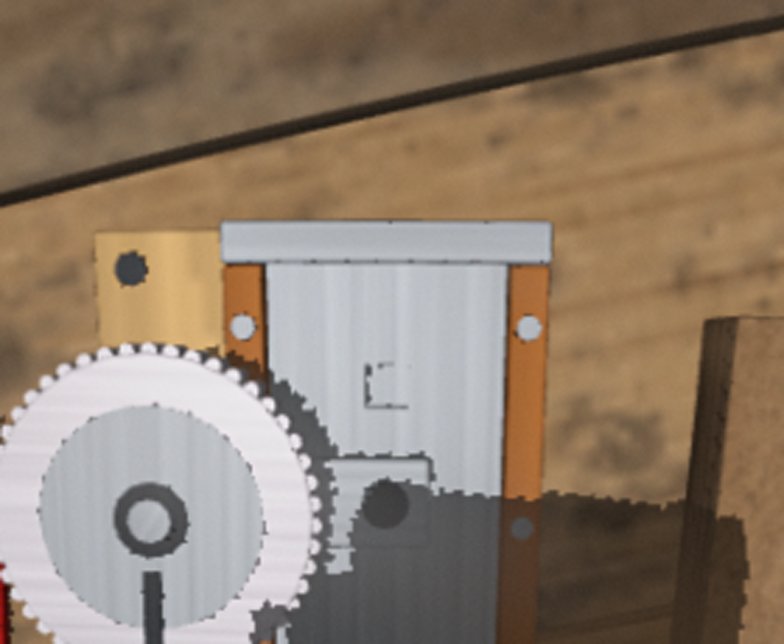

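The crop shows the bar's far end flush with the end plate (crop row about 262), with no floor visible between them. The wheel's mark points to the near end, and the hand is clear. I'm handing the job in.

```bash
python3 -m crank '[0,0,0,0,0, 0,0,0,0,0, 0,0,0,0,0]'; python3 -c "
from station import workorder
print(workorder.sign_off())"
```

```text
t: 20.2
tcp_pos: [0.4888, -0.047, 0.2463]
tool_rot: [-0.703, 0.074, 0.703, 0.074]
force: [0.0, 0.2, -0.6]
finger_gap: 0.0
the job is handed in; nothing more can be done
None
```

I loosened the wheel two turns by rolling the closed fingertips along its rim. I then pushed the stop bar home against the end plate, lifted the hand clear and handed the job in at about 20 s of the 67 s allowed.

**Wheel:** it took three longer strokes and one short trim. The mark, followed stroke by stroke, now points to the near end again, so the wheel stands at about 12.6 rad. The bar was still at its first setting at that point.

**Bar:** the push met a hard stop; pressing 5 mm further raised the force from about 5 N to 12 N with almost no movement. The last crop shows no gap between the bar and the end plate.

**Check that disagreed slightly:** a rough measurement of the bar's near end against the rail ends gave 36.3 mm, where 38 mm was expected. That is still within the 3.5 mm allowed, and I put it down to calibration and pixel error because the bar looked flush.

**Forces and surroundings:** the highest force I read was about 25 N, on the fingertip during the first stroke, where I pressed deeper than intended. I saw no bystander move in any picture, though I did not measure their positions again at the end. The smaller loose bar was left alone.

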